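# Queue drinks cans by height for the crusher

### The job

Queue the four empty drinks cans for the can crusher: stand each one in a pocket of its own in the feed tray, in order of height, the tallest in the end pocket next to the crusher and the shortest in the pocket farthest from it. Never tip a can over, since there are still drips in them, and leave the two amber jars and the red scoop where they are.

Things in the scene. Friction and masses are not known exactly. Their poses are not given: they have to be found in the camera images.
- can_a: the tallest can; plain bare aluminium drinks can standing upright, 66 mm in diameter and 168 mm tall, straight sides up to 13 mm below the top, then a neck to the narrower end with a ring pull; 10 to 25 g. Origin: centre of its underside, z up its axis. Starts somewhere in the row of cans and jars between robot and tray.
- can_b: the second tallest can, a slim one; plain bare aluminium drinks can standing upright, 53 mm in diameter and 135 mm tall, straight sides up to 13 mm below the top, then a neck to the narrower end with a ring pull; 10 to 25 g. Origin: centre of its underside, z up its axis. Starts somewhere in the row of cans and jars between robot and tray.
- can_c: the third tallest can, a wide one; plain bare aluminium drinks can standing upright, 66 mm in diameter and 112 mm tall, straight sides up to 13 mm below the top, then a neck to the narrower end with a ring pull; 10 to 25 g. Origin: centre of its underside, z up its axis. Starts somewhere in the row of cans and jars between robot and tray.
- can_d: the shortest can, a slim one; plain bare aluminium drinks can standing upright, 53 mm in diameter and 88 mm tall, straight sides up to 13 mm below the top, then a neck to the narrower end with a ring pull; 10 to 25 g. Origin: centre of its underside, z up its axis. Starts somewhere in the row of cans and jars between robot and tray.
- tray: low galvanised feed tray fixed beyond the row of cans: four square pockets in a row along its y, each 86 x 86 mm inside with a dark liner, floor 3 mm above the table; walls and dividers 4 mm thick, tops 15 mm above the table; outside 94 (x) by 364 mm (y). Origin: centre of its underside, z up; pocket centres at x = 0, y = -135, -45, 45, 135 mm. Yaw up to 0.12 rad either way.
- crusher: aluminium bench can crusher fixed to the table, 340 (x) by 120 mm (y), up to 116 mm high, with a spring-loaded upright lever at its far end reaching 240 mm. It stands beyond one end of the tray, left or right; a grey crate of crushed cans (246 x 180 x 110 mm) stands beyond the other end. Origin: bottom middle of its end towards the robot; it runs along +x. Not operated.
- jar_a: amber glass jar with a white screw lid, 72 mm in diameter and 105 mm tall, 0.3 kg, one of two alike, standing among the cans. Not to be moved. Origin: centre of its underside, z up.
- jar_b: amber glass jar with a white screw lid, 72 mm in diameter and 105 mm tall, 0.3 kg, one of two alike, standing among the cans. Not to be moved. Origin: centre of its underside, z up.
- scoop: red plastic hand scoop lying on the table near the robot at the left or right, 210 mm long, 80 mm wide, 45 mm high. Not to be moved. Origin: on the table under its middle, x from the handle to the bowl.
Things that resemble listed ones, but are neither listed nor needed, are in the scene too. Leave any yellow look-alike of the can_a alone.

How it is judged:
At the end, for the whole second after the job is handed in: Each can stands upright (within 0.08 rad) on the floor of its own pocket, within 19 mm of the pocket's centre along the tray's x and y (any can standing in a pocket is), in falling height from the crusher end: tallest, second, third, shortest; all released and at rest (((y of crusher in the frame of tray above 0 m and y of can_a in the frame of tray between 0.116 and 0.154 m and y of can_b in the frame of tray between 0.026 and 0.064 m and y of can_c in the frame of tray between -0.064 and -0.026 m and y of can_d in the frame of tray between -0.154 and -0.116 m) or (y of crusher in the frame of tray below 0 m and y of can_a in the frame of tray between -0.154 and -0.116 m and y of can_b in the frame of tray between -0.064 and -0.026 m and y of can_c in the frame of tray between 0.026 and 0.064 m and y of can_d in the frame of tray between 0.116 and 0.154 m)) and x of can_a in the frame of tray between -0.019 and 0.019 m and z of can_a in the frame of tray between -0.002 and 0.008 m and angle between each of can_a, can_b, can_c, can_d's own z axis and vertical below 0.08 rad and linear speed of each of can_a, can_b, can_c, can_d below 0.02 m/s and contact force between each of can_a, can_b, can_c, can_d and the fingers below 0.05 N and x of can_b in the frame of tray between -0.019 and 0.019 m and z of can_b in the frame of tray between -0.002 and 0.008 m and x of can_c in the frame of tray between -0.019 and 0.019 m and z of can_c in the frame of tray between -0.002 and 0.008 m and x of can_d in the frame of tray between -0.019 and 0.019 m and z of can_d in the frame of tray between -0.002 and 0.008 m); the robot touches nothing.
It fails at once if a can is tipped over (more than 0.7 rad) (angle between any of can_a, can_b, can_c, can_d's own z axis and vertical above 0.7 rad).
It fails at once if a jar or the scoop is shifted by more than 30 mm (distance of any of jar_a, jar_b, scoop from where it was at the start of the episode above 0.03 m).
It also fails if it takes over 112 s, if anything falls off the work surface, if the arm or the gripper's body presses on something with over 40 N, if the wrist force passes 120 N, or if a joint passes its speed limit or range.

### The arm

A 6-joint arm with a two-finger parallel gripper is mounted at the origin on the work surface. World frame = base frame: x ahead of the robot, y to its left, z up, the work surface at z = 0. Lengths are in m, angles in rad, forces in N, time in s.
With the tool pointing down it reaches from about 0.275 to 0.725 m from the base axis. Payload 5.6 kg.
Tool frame: the origin (TCP) lies between the finger pads; the fingertips stand 25 mm ahead of it and the grasp point (between the pads) lies 6 mm ahead of it (robot.tip_extent is the distance from the TCP to the fingertips, in m); x points along the fingers, y is the direction in which the jaws open and shut, and the axes are right-handed (so a half turn about x gives the same grasp; the last joint's range is limited). The gripper opens to 85 mm and grips with 20 to 120 N. Pads are 22 mm wide; open, the fingers measure 114 mm over their backs; the gripper's body (76 mm by 85 mm) begins 54 mm behind the grasp point. The pads swing forward as they close: fully open they stand 13 mm farther back than shut.
Start: joints at [-0.883, 0.255, 0.108, 0, -1.424, -0.285], TCP at [0.216, -0.506, 0.256] pointing down, gripper open.
Joint ranges: [-2.95, 2.95], [-1.21, 1.97], [-1.09, 1.5], [-2.87, 1.71], [-2.94, -0.07], [-3.05, 3.05]. Speed limits (rad/s): [2.57, 2.57, 3.14, 3.14, 3.14, 3.14].

### API

Orientations are given as a unit quaternion [w, x, y, z].
In Python, from cell import robot, vision gives the robot as it stands. The module is installed in compiled form; this text tells all that it offers.
- The arm moves only by the shell command python3 -m handwheel 'ROWS' [FORCE]. ROWS is JSON, a list of rows, each an object of numbers: "claw": the closure, from -1 (fully open) to 1 (shut); "tx", "ty", "tz": the shift along the tool's x, y, z in m; "turn": the turn about the tool's x in rad. A call has 1 to 12 rows; each row is the pose to reach, as a shift and turn from the pose commanded when the call began, along the tool's axes at that moment; what a row does not reach only later rows make up. A row lasts 1/12 s, in which the tool goes at most 41.7 mm and 7.16 degrees, less where a joint would pass 70% of its speed; a pose out of reach is approached as far as the arm can. A call with a gripper value outside its range is refused whole. The fingers move at their own pace and stop on an object; FORCE is the grip in N (left out, the last holds). Time passes only in rows, so rows that repeat a pose let the fingers close. It gives the time, the measured TCP pose, the force and the opening at its end, in the units of the state.
- robot.read_state(): the state, without advancing time (a new reading comes with each control period).
- vision.snapshot(name): name is "side" or "top"; returns a dict with "color" (384x512x3 uint8, red, green, blue), "camera_matrix" (3x3 intrinsics, pixels), "k1" (the pictures are not rectified: a ray, as slopes to the right and down, at radius r is drawn at 1 + k1 r^2 times it, then the intrinsics apply), "xyz" and "attitude" of the camera in the world. Camera axes: x right, y down, z forward; pixel columns grow to the right and rows downward; lengths in m; the calibration is good to about 2 mm. A picture is of the moment at which its call begins. There is no depth.
- robot.hand_in(): hands the job in, once; it reports no verdict.
The state is a dict: "clock": time; "joints": joint angles; "joint_vel": joint speeds; "tau": joint torques, N m; "tool_pos": TCP position; "eef_rot": TCP orientation; "force": force on the tool from outside, world axes, zero at the start; "ft_torque": the same for the moment, N m; "finger_gap": finger opening in m.
Only numpy, scipy, OpenCV 4.12 (cv2) and the standard library are available. Lean on these libraries where they do the work, as an engineer would, in place of code of your own. Each camera call takes 0.05 s, during which the arm holds its last target.

## Working session

There is one attempt and no reset: what is moved stays moved. The work goes in short steps, Python scripts to look and compute and a shell command to move; the robot and the scene stay as the last step left them, time stands still between calls to the robot, and variables do not carry over. Pictures are saved under pics/ and viewed, and the job is handed in when it is done.

```bash
mkdir -p pics; ls; python3 - <<'E'
from cell import robot, vision
import cv2
print(robot.read_state())
for n in("side","top"):
    s=vision.snapshot(n); print(n,s["camera_matrix"],s["k1"],s["xyz"],s["attitude"])
    cv2.imwrite(f"pics/{n}0.png",cv2.resize(s["color"][:,:,::-1],(800,600),interpolation=cv2.INTER_CUBIC))
    cv2.imwrite(f"{n}0_raw.png",s["color"][:,:,::-1])
E
```

```text
pics
{'clock': 0.0, 'joints': array([-8.83411164e-01,  2.55721442e-01,  1.06997560e-01, -4.45181402e-04,
       -1.42390759e+00, -2.84597318e-01]), 'joint_vel': array([ 0.00098626,  0.00035696,  0.0015663 , -0.0004036 , -0.00102536,
       -0.00082694]), 'tau': array([-9.87607236e-04, -3.86625803e+01,  2.37941265e+01,  5.36529198e+00,
       -6.14745892e-03, -1.70914410e-05]), 'tool_pos': array([ 0.21545727, -0.50554906,  0.25541098]), 'eef_rot': array([ 0.69265416, -0.14077711,  0.69298496,  0.14206994]), 'force': array([-0.22428734, -0.61111095, -0.42805214]), 'ft_torque': array([-0.05161025, -0.05450073, -0.05263486]), 'finger_gap': 0.08529940441148555}
side [[452.90529301   0.         256.98823942]
 [  0.         452.90529301 189.51132696]
 [  0.           0.           1.        ]] -0.17551214045606675 [ 0.34067949 -0.9129302   1.11904103] [-0.33991485  0.9383077  -0.06110641  0.01739446]
top [[424.17978272   0.         261.10537419]
 [  0.         424.17978272 195.20175116]
 [  0.           0.           1.        ]] 0.050830731215665434 [0.26046694 0.01120355 1.39608119] [-0.045364    0.70543249 -0.70539544  0.05219554]
```

View pics/side0.png

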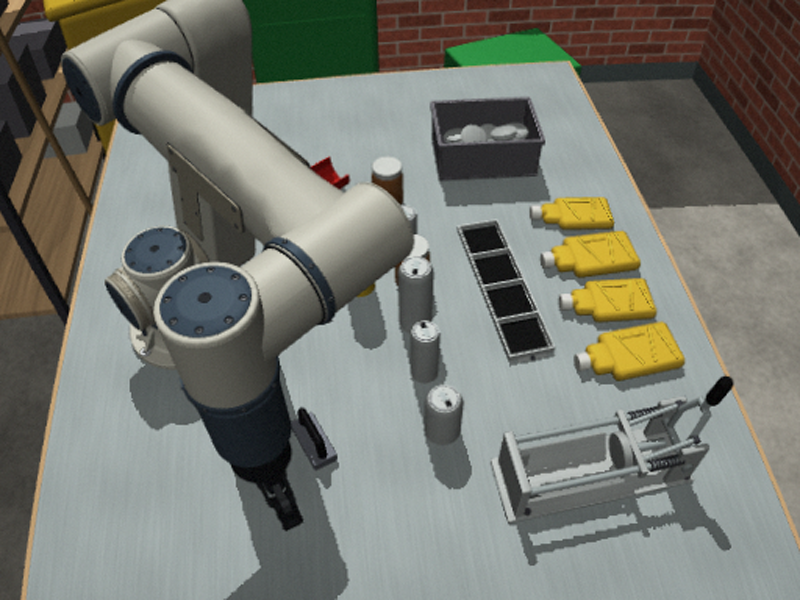

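View pics/top0.png

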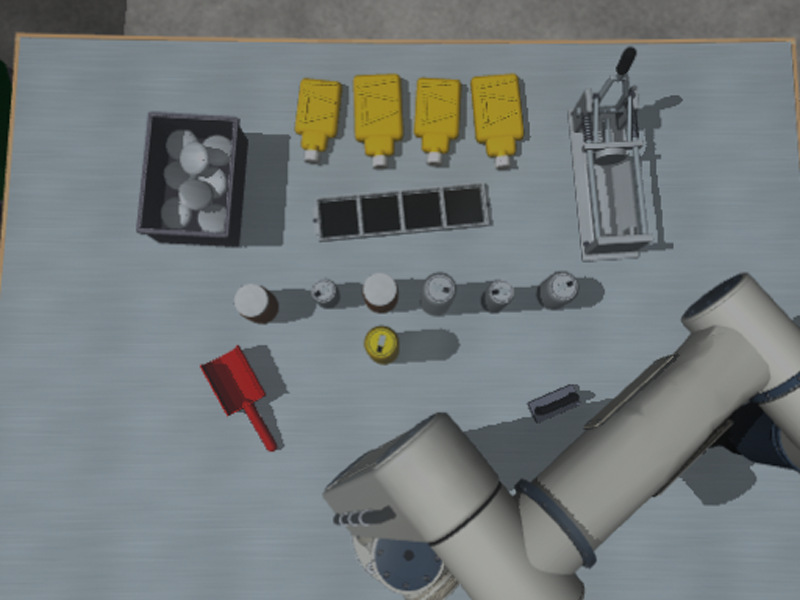

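```bash
cat > h.py <<'E'
import numpy as np, cv2, json
from scipy.spatial.transform import Rotation as R
def cam(s):
    q=s["attitude"]; return np.array(s["camera_matrix"]),s["k1"],np.array(s["xyz"]),R.from_quat([q[1],q[2],q[3],q[0]]).as_matrix()
def ray(c,u,v):
    K,k1,p,M=c
    n=cv2.undistortPoints(np.array([[[u,v]]],float),K,np.array([k1,0,0,0,0.]))[0,0]
    return M@np.array([n[0],n[1],1])
def onz(c,u,v,z):
    d=ray(c,u,v); p=c[2]; return p+d*(z-p[2])/d[2]
def proj(c,X):
    K,k1,p,M=c
    r=M.T@(np.array(X)-p); a=r[:2]/r[2]; a=a*(1+k1*(a@a)); return K[:2,:2]@a+K[:2,2]
def crop(s,x0,y0,x1,y1,k,name):
    im=s["color"][y0:y1,x0:x1,::-1]
    cv2.imwrite(f"pics/{name}.png",cv2.resize(im,None,fx=k,fy=k,interpolation=cv2.INTER_CUBIC))
E
python3 - <<'E'
from h import *
from cell import vision
s=vision.snapshot("top"); crop(s,135,165,265,235,6,"ta"); crop(s,255,165,385,235,6,"tb"); crop(s,190,110,320,160,6,"tt")
s=vision.snapshot("side"); crop(s,225,90,365,190,5,"sa"); crop(s,245,155,325,290,4,"sb")
E
```

```text
(no output)
```

View pics/ta.png

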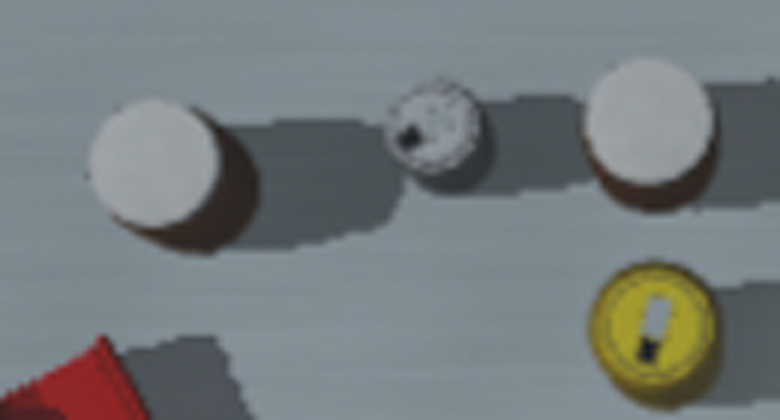

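View pics/tb.png

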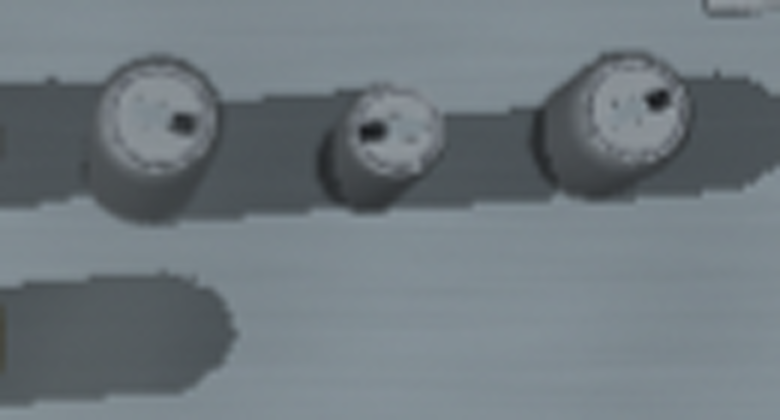

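View pics/tt.png

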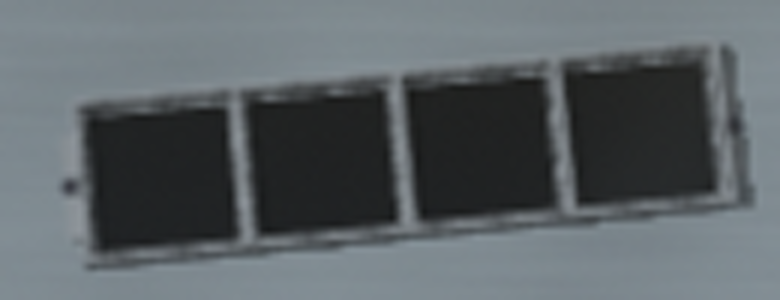

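View pics/sa.png

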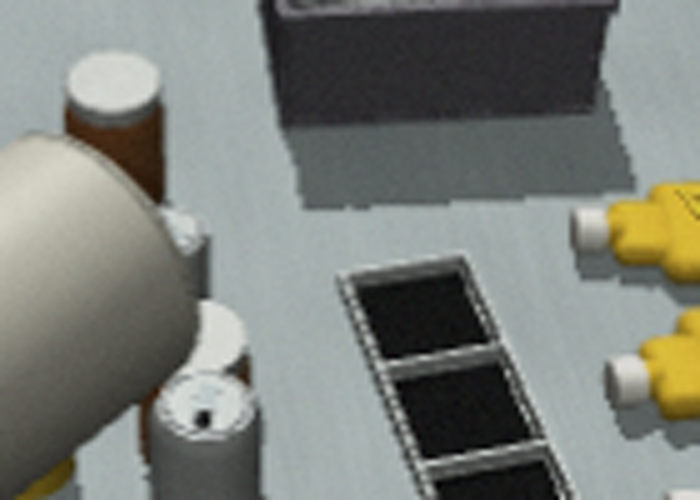

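View pics/sb.png

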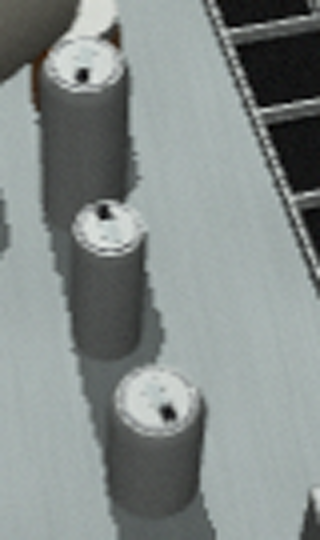

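```bash
python3 - <<'E'
from h import *
from cell import vision
s=vision.snapshot("top"); c=cam(s); cs=cam(vision.snapshot("side"))
def P(x,y,ox,oy): return (x+.5)/6-.5+ox,(y+.5)/6-.5+oy
O={'jarA':(155,163,135,165,.105),'d':(434,127,135,165,.088),'jarB':(649,120,135,165,.105),'yel':(655,325,135,165,.16),
'a':(158,117,255,165,.168),'b':(397,130,255,165,.135),'c':(638,108,255,165,.112)}
for k,(x,y,ox,oy,z) in O.items():
    p=onz(c,*P(x,y,ox,oy),z); t=proj(cs,p); b=proj(cs,[p[0],p[1],0])
    print(k,p.round(4),'side top',t.round(1),'bot',b.round(1))
# alternative: swap heights
# tray corners: inner corners of the 4 pockets top rim
T={'P1':[(87,113),(228,103),(238,238),(95,250)],'P2':[(247,100),(387,88),(398,224),(259,237)],'P3':[(408,86),(548,75),(558,208),(418,221)],'P4':[(568,71),(706,62),(716,194),(577,205)]}
pc=[]
for k,v in T.items():
    w=np.array([onz(c,*P(x,y,190,110),.009)[:2] for x,y in v]); pc.append(w.mean(0)); print(k,w.mean(0).round(4), (w[0]-w[1]).round(4),(w[0]-w[3]).round(4))
pc=np.array(pc); d=pc[0]-pc[3]; print('spacing',np.linalg.norm(d)/3,'yaw',np.arctan2(-d[0],d[1]),'ctr',pc.mean(0))
E
```

```text
jarA [0.4503 0.3068 0.105 ] side top [246.5 105.7] bot [247.2 128. ]
d [0.4719 0.1674 0.088 ] side top [257.8 136. ] bot [258.  154.7]
jarB [0.4729 0.0552 0.105 ] side top [262.7 156.7] bot [262.7 179. ]
yel [0.3628 0.0499 0.16  ] side top [226.4 148.8] bot [229.4 183.6]
a [ 0.4641 -0.0589  0.168 ] side top [265.1 170.3] bot [264.8 206.6]
b [ 0.4631 -0.1807  0.135 ] side top [270.8 211.5] bot [270.1 239. ]
c [ 0.4782 -0.3075  0.112 ] side top [283.5 254.9] bot [282.  275.9]
P1 [0.6439 0.1469] [-0.0061  0.0789] [0.0785 0.0057]
P2 [0.6521 0.0572] [-0.0072  0.0786] [0.0787 0.0073]
P3 [ 0.6608 -0.0326] [-0.0065  0.0788] [0.0778 0.0056]
P4 [ 0.6693 -0.1218] [-0.0053  0.0778] [0.0774 0.0045]
spacing 0.08998696377096214 yaw 0.09412635171781941 ctr [0.65651115 0.01241088]
```

```bash
cat >> h.py <<'E'
def st():
    from cell import robot
    s=robot.read_state(); q=s["eef_rot"]; M=R.from_quat([q[1],q[2],q[3],q[0]]).as_matrix(); return s,M
def go(x,y,z,ang=None):
    s,M=st(); d=M.T@(np.array([x,y,z])-s["tool_pos"])
    print('clk',round(s['clock'],2),'pos',s["tool_pos"].round(4),'gap',round(s['finger_gap'],4),'F',s['force'].round(1),'joints',s['joints'].round(2)); print('ty axis ang',np.arctan2(M[1,1],M[0,1]).round(4),'shift tx,ty,tz',d.round(4))
E
python3 - <<'E'
from h import *
s,M=st();print(M.round(3)); go(.464,-.059,.256)
from cell import vision
c=cam(vision.snapshot("top"))
print(onz(c,311*.64,160*.64,.03),onz(c,502*.64,165*.64,.03),onz(c,553*.64,385*.64,.03))
E
```

```text
[[-0.    -0.392  0.92 ]
 [ 0.001  0.92   0.392]
 [-1.     0.001 -0.   ]]
clk 0.3 pos [ 0.2156 -0.5058  0.256 ] gap 0.0855 F [ 0.   0.1 -0.5] joints [-0.88  0.26  0.11 -0.   -1.42 -0.28]
ty axis ang 1.9736 shift tx,ty,tz [2.000e-04 3.137e-01 4.037e-01]
[0.7627824  0.20482307 0.03      ] [ 0.7529146  -0.20347164  0.03      ] [ 0.28538705 -0.29851856  0.03      ]
```

```bash
python3 -m handwheel '[{"claw":-1,"ty":0.02,"tz":0.025,"turn":-0.1},{"claw":-1,"ty":0.04,"tz":0.05,"turn":-0.2},{"claw":-1,"ty":0.06,"tz":0.075,"turn":-0.3},{"claw":-1,"ty":0.08,"tz":0.1,"turn":-0.4},{"claw":-1,"ty":0.1,"tz":0.125,"turn":-0.5},{"claw":-1,"ty":0.12,"tz":0.15,"turn":-0.6},{"claw":-1,"ty":0.14,"tz":0.175,"turn":-0.7},{"claw":-1,"ty":0.16,"tz":0.2,"turn":-0.8},{"claw":-1,"ty":0.18,"tz":0.225,"turn":-0.9},{"claw":-1,"ty":0.2,"tz":0.25,"turn":-1.0},{"claw":-1,"ty":0.22,"tz":0.275,"turn":-1.1},{"claw":-1,"ty":0.22,"tz":0.275,"turn":-1.168}]' 20
python3 -c "
from h import *
go(.464,-.059,.256)"
```

```text
clk 0.35 pos [ 0.2156 -0.5059  0.2561] gap 0.0853 F [0.8 0.2 0.2] joints [-0.88  0.26  0.11 -0.   -1.42 -0.28]
ty axis ang 1.9736 shift tx,ty,tz [2.000e-04 3.137e-01 4.037e-01]validation failed for argument at $[0]...
```

```bash
python3 -m handwheel '[{"claw":-1,"tx":0,"ty":0.02,"tz":0.025,"turn":-0.1}]' 20; python3 -m handwheel '[{"claw":-1,"tx":0,"ty":0.02,"tz":0.025,"turn":-0.1}]'
python3 -c "
from h import *
go(.464,-.059,.256)"
```

```text
clock: 0.43
tool_pos: [0.2294, -0.4799, 0.2553]
eef_rot: [0.685, -0.174, 0.686, 0.175]
force: [1.2, 0.7, -0.3]
finger_gap: 0.0851
clock: 0.52
tool_pos: [0.243, -0.4482, 0.2554]
eef_rot: [0.675, -0.21, 0.675, 0.211]
force: [1.8, -0.5, 0.1]
finger_gap: 0.0856
clk 0.52 pos [ 0.243  -0.4482  0.2554] gap 0.0856 F [ 1.8 -0.5  0.1] joints [-0.77  0.18  0.01 -0.   -1.4  -0.2 ]
ty axis ang 2.1754 shift tx,ty,tz [-4.000e-04  1.946e-01  4.030e-01]
```

```bash
python3 -m handwheel '[{"claw":-1,"tx":0,"ty":0.016,"tz":0.033,"turn":-0.08},{"claw":-1,"tx":0,"ty":0.032,"tz":0.066,"turn":-0.16},{"claw":-1,"tx":0,"ty":0.048,"tz":0.1,"turn":-0.24},{"claw":-1,"tx":0,"ty":0.065,"tz":0.133,"turn":-0.32},{"claw":-1,"tx":0,"ty":0.081,"tz":0.166,"turn":-0.4},{"claw":-1,"tx":0,"ty":0.097,"tz":0.2,"turn":-0.48},{"claw":-1,"tx":0,"ty":0.114,"tz":0.233,"turn":-0.57},{"claw":-1,"tx":0,"ty":0.13,"tz":0.266,"turn":-0.66},{"claw":-1,"tx":0,"ty":0.146,"tz":0.3,"turn":-0.75},{"claw":-1,"tx":0,"ty":0.162,"tz":0.333,"turn":-0.84},{"claw":-1,"tx":0,"ty":0.178,"tz":0.368,"turn":-0.92},{"claw":-1,"tx":0,"ty":0.194,"tz":0.402,"turn":-0.966}]'; python3 -m handwheel '[{"claw":-1,"tx":0,"ty":0,"tz":0,"turn":0},{"claw":-1,"tx":0,"ty":0,"tz":0,"turn":0}]'
python3 - <<'E'
from h import *
from cell import vision
go(.464,-.059,.131)
s=vision.snapshot("top"); cv2.imwrite("pics/top1.png",cv2.resize(s["color"][:,:,::-1],(800,600)))
s=vision.snapshot("side"); cv2.imwrite("pics/side1.png",cv2.resize(s["color"][:,:,::-1],(800,600)))
E
```

```text
clock: 1.52
tool_pos: [0.4648, -0.0586, 0.2566]
eef_rot: [-0.5, 0.501, -0.499, -0.5]
force: [0.8, -0.6, 0.4]
finger_gap: 0.0853
clock: 1.68
tool_pos: [0.4648, -0.0589, 0.2559]
eef_rot: [0.5, -0.5, 0.5, 0.5]
force: [-0.8, -0.3, 0.4]
finger_gap: 0.0853
clk 1.68 pos [ 0.4648 -0.0589  0.2559] gap 0.0853 F [-0.8 -0.3  0.4] joints [ 0.21  0.09 -0.09 -0.   -1.39 -0.21]
ty axis ang -3.1405 shift tx,ty,tz [ 1.249e-01  7.000e-04 -1.000e-04]
```

View pics/top1.png

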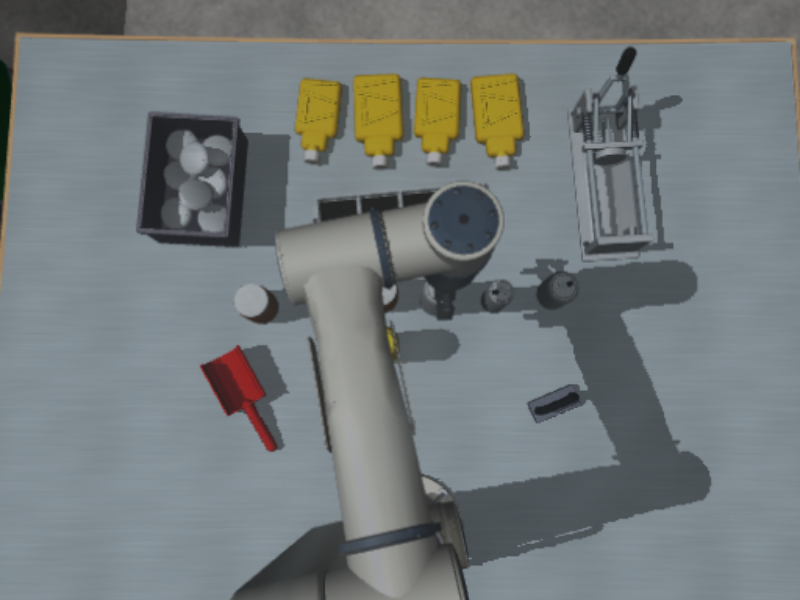

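View pics/side1.png

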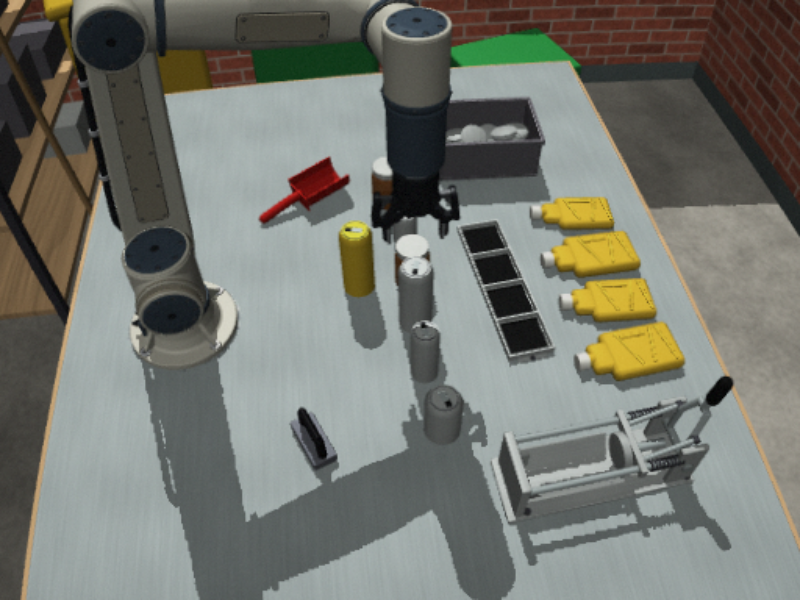

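The side view shows the gripper above can_a (side 416,265, bare aluminium); the yellow look-alike is at (357,235) and stays put. Descending.

```bash
python3 -m handwheel '[{"claw":-1,"tx":0.02,"ty":0,"tz":0,"turn":0},{"claw":-1,"tx":0.045,"ty":0,"tz":0,"turn":0},{"claw":-1,"tx":0.065,"ty":0,"tz":0,"turn":0},{"claw":-1,"tx":0.08,"ty":0,"tz":0,"turn":0},{"claw":-1,"tx":0.095,"ty":0,"tz":0,"turn":0},{"claw":-1,"tx":0.11,"ty":0,"tz":0,"turn":0},{"claw":-1,"tx":0.12,"ty":0,"tz":0,"turn":0},{"claw":-1,"tx":0.125,"ty":0,"tz":0,"turn":0},{"claw":-1,"tx":0.125,"ty":0,"tz":0,"turn":0},{"claw":-1,"tx":0.125,"ty":0,"tz":0,"turn":0}]'
python3 - <<'E'
from h import *
from cell import vision
s=vision.snapshot("side"); crop(s,225,90,325,260,4,"sd")
E
```

```text
clock: 2.62
tool_pos: [0.4642, -0.0611, 0.1318]
eef_rot: [0.501, -0.499, 0.501, 0.499]
force: [-0.3, -1.0, -0.3]
finger_gap: 0.0855
```

View pics/sd.png

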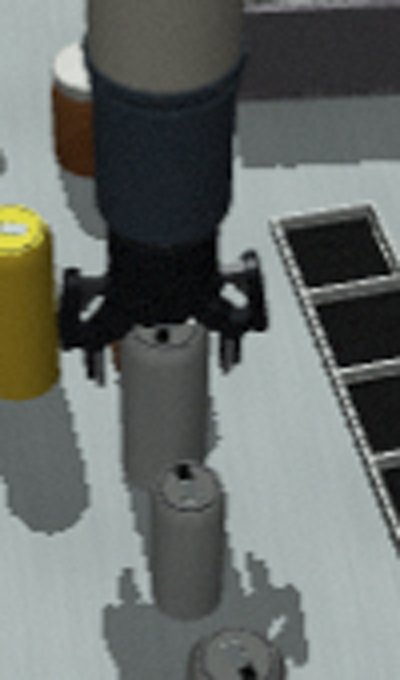

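```bash
python3 -m handwheel '[{"claw":-0.6,"tx":0,"ty":0,"tz":0,"turn":0},{"claw":-0.55,"tx":0,"ty":0,"tz":0,"turn":0},{"claw":-0.5,"tx":0,"ty":0,"tz":0,"turn":0},{"claw":-0.4,"tx":0,"ty":0,"tz":0,"turn":0},{"claw":-0.3,"tx":0,"ty":0,"tz":0,"turn":0},{"claw":0,"tx":0,"ty":0,"tz":0,"turn":0},{"claw":0,"tx":0,"ty":0,"tz":0,"turn":0},{"claw":0,"tx":0,"ty":0,"tz":0,"turn":0}]' 20
python3 - <<'E'
from h import *
from cell import vision
s=vision.snapshot("side"); crop(s,225,90,325,260,4,"se")
E
```

```text
clock: 3.33
tool_pos: [0.4649, -0.0605, 0.1322]
eef_rot: [0.501, -0.5, 0.5, 0.499]
force: [-0.1, 0.2, 5.9]
finger_gap: 0.065
```

View pics/se.png

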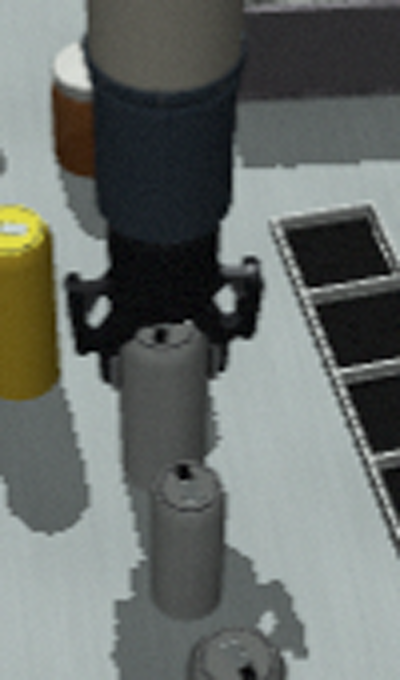

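```bash
python3 -m handwheel '[{"claw":0,"tx":-0.015,"ty":0,"tz":0,"turn":0},{"claw":0,"tx":-0.035,"ty":-0.005,"tz":0,"turn":0},{"claw":0,"tx":-0.05,"ty":-0.02,"tz":0,"turn":0},{"claw":0,"tx":-0.05,"ty":-0.045,"tz":0,"turn":0},{"claw":0,"tx":-0.05,"ty":-0.07,"tz":-0.01,"turn":0},{"claw":0,"tx":-0.05,"ty":-0.095,"tz":-0.02,"turn":0},{"claw":0,"tx":-0.05,"ty":-0.12,"tz":-0.03,"turn":0},{"claw":0,"tx":-0.05,"ty":-0.145,"tz":-0.04,"turn":0},{"claw":0,"tx":-0.05,"ty":-0.17,"tz":-0.05,"turn":0},{"claw":0,"tx":-0.05,"ty":-0.19,"tz":-0.06,"turn":0},{"claw":0,"tx":-0.05,"ty":-0.2,"tz":-0.063,"turn":0},{"claw":0,"tx":-0.05,"ty":-0.204,"tz":-0.063,"turn":0}]'
python3 -m handwheel '[{"claw":0,"tx":0,"ty":0,"tz":0,"turn":0},{"claw":0,"tx":0,"ty":0,"tz":0,"turn":0},{"claw":0,"tx":0,"ty":0,"tz":0,"turn":0}]'
python3 - <<'E'
from h import *
from cell import vision
go(.6693,-.1230,.137)
s=vision.snapshot("side"); crop(s,225,90,425,270,4,"sf")
E
```

```text
clock: 4.38
tool_pos: [0.6688, -0.1246, 0.1793]
eef_rot: [0.5, -0.499, 0.501, 0.5]
force: [-0.6, 1.4, -1.1]
finger_gap: 0.0654
clock: 4.63
tool_pos: [0.6674, -0.1234, 0.1815]
eef_rot: [0.5, -0.5, 0.5, 0.5]
force: [-0.4, 0.1, -0.4]
finger_gap: 0.0655
clk 4.63 pos [ 0.6674 -0.1234  0.1815] gap 0.0655 F [-0.4  0.1 -0.4] joints [ 0.05  0.54  0.35 -0.   -1.38 -0.05]
ty axis ang 3.1401 shift tx,ty,tz [ 0.0445 -0.0019  0.0004]
```

View pics/sf.png

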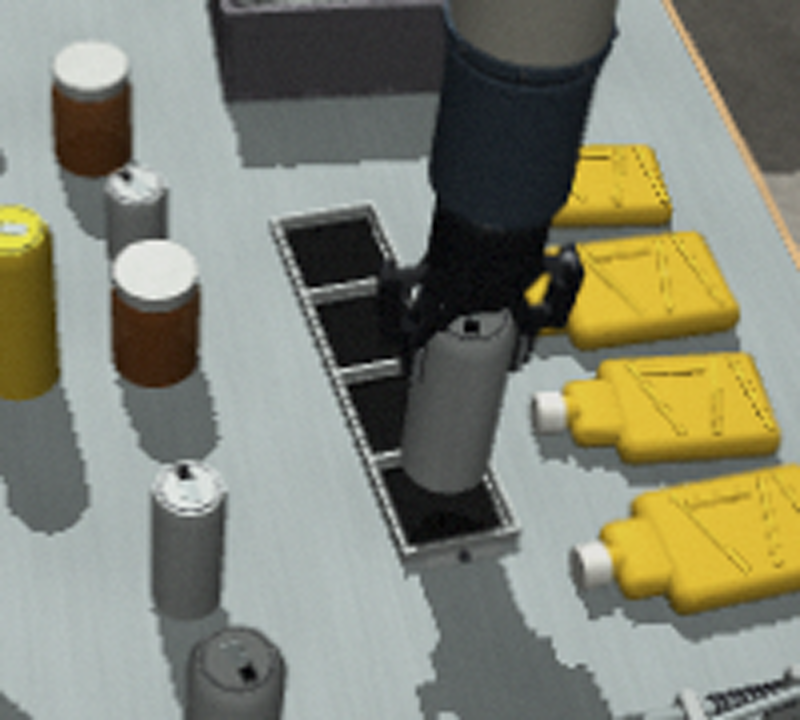

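```bash
python3 -m handwheel '[{"claw":0,"tx":0.01,"ty":-0.002,"tz":0,"turn":0},{"claw":0,"tx":0.02,"ty":-0.002,"tz":0,"turn":0},{"claw":0,"tx":0.03,"ty":-0.002,"tz":0,"turn":0},{"claw":0,"tx":0.038,"ty":-0.002,"tz":0,"turn":0},{"claw":0,"tx":0.042,"ty":-0.002,"tz":0,"turn":0},{"claw":0,"tx":0.045,"ty":-0.002,"tz":0,"turn":0},{"claw":0,"tx":0.045,"ty":-0.002,"tz":0,"turn":0},{"claw":0,"tx":0.045,"ty":-0.002,"tz":0,"turn":0}]'
python3 - <<'E'
from h import *
from cell import vision
go(.6693,-.1230,.137)
s=vision.snapshot("side"); crop(s,300,140,380,250,6,"sg")
E
```

```text
clock: 5.35
tool_pos: [0.6703, -0.1239, 0.1365]
eef_rot: [0.501, -0.5, 0.5, 0.499]
force: [0.4, -0.2, -1.1]
finger_gap: 0.0649
clk 5.35 pos [ 0.6703 -0.1239  0.1365] gap 0.0649 F [ 0.4 -0.2 -1.1] joints [ 0.05  0.57  0.28  0.   -1.28 -0.05]
ty axis ang 3.1396 shift tx,ty,tz [-0.0005  0.001   0.0009]
```

View pics/sg.png

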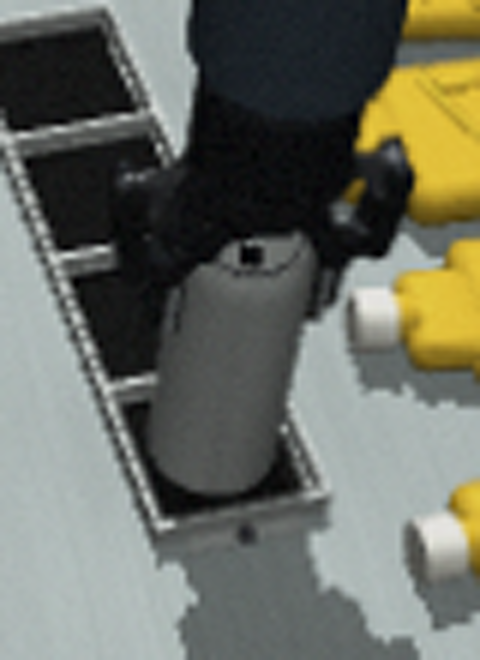

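```bash
python3 -m handwheel '[{"claw":-0.5,"tx":0.001,"ty":0,"tz":0,"turn":0},{"claw":-0.65,"tx":0.001,"ty":0,"tz":0,"turn":0},{"claw":-0.8,"tx":0.001,"ty":0,"tz":0,"turn":0},{"claw":-1,"tx":0.001,"ty":0,"tz":0,"turn":0},{"claw":-1,"tx":0.001,"ty":0,"tz":0,"turn":0},{"claw":-1,"tx":0.001,"ty":0,"tz":0,"turn":0},{"claw":-1,"tx":0.001,"ty":0,"tz":0,"turn":0},{"claw":-1,"tx":-0.01,"ty":0,"tz":0,"turn":0},{"claw":-1,"tx":-0.03,"ty":0,"tz":0,"turn":0},{"claw":-1,"tx":-0.055,"ty":0,"tz":0,"turn":0},{"claw":-1,"tx":-0.085,"ty":0,"tz":0,"turn":0},{"claw":-1,"tx":-0.1,"ty":0,"tz":0,"turn":0}]'
python3 - <<'E'
from h import *
from cell import vision
go(.463,-.1807,.240)
s=vision.snapshot("side"); crop(s,250,120,380,270,5,"sh")
E
```

```text
clock: 6.4
tool_pos: [0.6709, -0.1245, 0.2416]
eef_rot: [0.502, -0.501, 0.499, 0.498]
force: [-0.1, 0.2, 1.3]
finger_gap: 0.0854
clk 6.4 pos [ 0.6709 -0.1245  0.2416] gap 0.0854 F [-0.1  0.2  1.3] joints [ 0.05  0.53  0.48  0.   -1.52 -0.05]
ty axis ang 3.1396 shift tx,ty,tz [ 0.0004  0.2078 -0.0566]
```

View pics/sh.png

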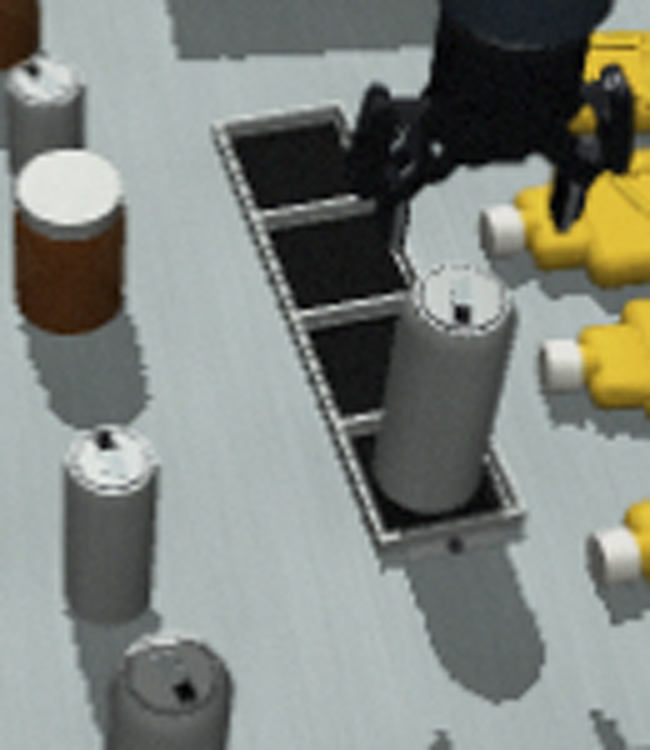

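```bash
python3 -m handwheel '[{"claw":-1,"tx":0,"ty":0.02,"tz":-0.005,"turn":0},{"claw":-1,"tx":0,"ty":0.05,"tz":-0.012,"turn":0},{"claw":-1,"tx":0,"ty":0.08,"tz":-0.02,"turn":0},{"claw":-1,"tx":0,"ty":0.11,"tz":-0.03,"turn":0},{"claw":-1,"tx":0,"ty":0.14,"tz":-0.04,"turn":0},{"claw":-1,"tx":0,"ty":0.17,"tz":-0.05,"turn":0},{"claw":-1,"tx":0,"ty":0.195,"tz":-0.056,"turn":0},{"claw":-1,"tx":0,"ty":0.206,"tz":-0.056,"turn":0},{"claw":-1,"tx":0,"ty":0.206,"tz":-0.056,"turn":0},{"claw":-1,"tx":0,"ty":0.206,"tz":-0.056,"turn":0}]'
python3 - <<'E'
from h import *
go(.465,-.1807,.098)
E
```

```text
clock: 7.28
tool_pos: [0.4642, -0.1795, 0.2372]
eef_rot: [0.501, -0.5, 0.5, 0.499]
force: [-0.6, 1.3, 0.5]
finger_gap: 0.0854
clk 7.28 pos [ 0.4642 -0.1795  0.2372] gap 0.0854 F [-0.6  1.3  0.5] joints [-0.05  0.16 -0.06  0.   -1.35  0.05]
ty axis ang 3.1395 shift tx,ty,tz [ 0.1392 -0.0005 -0.0012]
```

```bash
python3 -m handwheel '[{"claw":-1,"tx":0.02,"ty":0,"tz":0,"turn":0},{"claw":-1,"tx":0.05,"ty":0,"tz":0,"turn":0},{"claw":-1,"tx":0.07,"ty":0,"tz":0,"turn":0},{"claw":-1,"tx":0.09,"ty":0,"tz":0,"turn":0},{"claw":-1,"tx":0.105,"ty":0,"tz":0,"turn":0},{"claw":-1,"tx":0.12,"ty":0,"tz":0,"turn":0},{"claw":-1,"tx":0.132,"ty":0,"tz":0,"turn":0},{"claw":-1,"tx":0.139,"ty":0,"tz":0,"turn":0},{"claw":-1,"tx":0.139,"ty":0,"tz":0,"turn":0},{"claw":-1,"tx":0.139,"ty":0,"tz":0,"turn":0}]'
python3 - <<'E'
from h import *
from cell import vision
go(.465,-.1807,.098)
s=vision.snapshot("side"); crop(s,225,150,325,280,5,"si")
E
```

```text
clock: 8.12
tool_pos: [0.4647, -0.1794, 0.0973]
eef_rot: [0.5, -0.5, 0.501, 0.5]
force: [0.4, 0.1, 0.2]
finger_gap: 0.0855
clk 8.12 pos [ 0.4647 -0.1794  0.0973] gap 0.0855 F [0.4 0.1 0.2] joints [-0.05  0.26 -0.31  0.   -1.    0.05]
ty axis ang 3.1401 shift tx,ty,tz [-0.0007 -0.0003 -0.0013]
```

View pics/si.png

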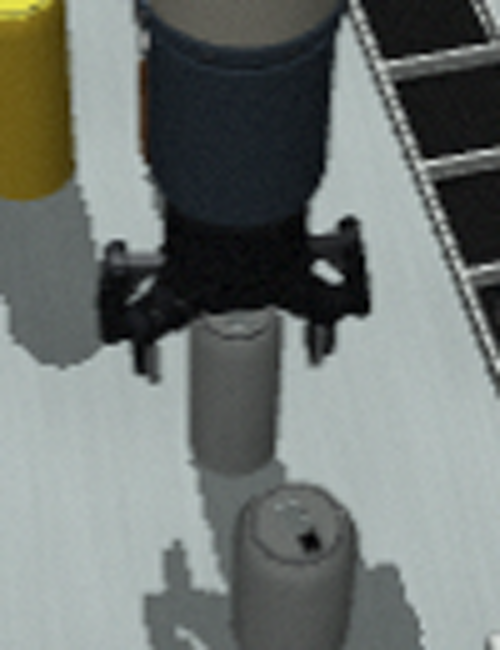

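```bash
python3 -m handwheel '[{"claw":-0.3,"tx":0,"ty":-0.001,"tz":-0.001,"turn":0},{"claw":-0.25,"tx":0,"ty":-0.001,"tz":-0.001,"turn":0},{"claw":-0.2,"tx":0,"ty":-0.001,"tz":-0.001,"turn":0},{"claw":-0.15,"tx":0,"ty":-0.001,"tz":-0.001,"turn":0},{"claw":-0.1,"tx":0,"ty":-0.001,"tz":-0.001,"turn":0},{"claw":0.2,"tx":0,"ty":-0.001,"tz":-0.001,"turn":0},{"claw":0.2,"tx":0,"ty":-0.001,"tz":-0.001,"turn":0},{"claw":0.2,"tx":0,"ty":-0.001,"tz":-0.001,"turn":0},{"claw":0.2,"tx":0,"ty":-0.001,"tz":-0.001,"turn":0}]' 20
python3 - <<'E'
from h import *
go(.6608,-.0326,.15)
E
```

```text
clock: 8.92
tool_pos: [0.4658, -0.1807, 0.0981]
eef_rot: [0.501, -0.5, 0.5, 0.499]
force: [1.1, 0.8, 5.3]
finger_gap: 0.0521
clk 8.92 pos [ 0.4658 -0.1807  0.0981] gap 0.0521 F [1.1 0.8 5.3] joints [-0.06  0.27 -0.3   0.   -1.    0.05]
ty axis ang 3.14 shift tx,ty,tz [-0.0516 -0.1949  0.1483]
```

```bash
python3 -m handwheel '[{"claw":0.2,"tx":-0.015,"ty":0,"tz":0,"turn":0},{"claw":0.2,"tx":-0.035,"ty":-0.005,"tz":0,"turn":0},{"claw":0.2,"tx":-0.05,"ty":-0.02,"tz":0.01,"turn":0},{"claw":0.2,"tx":-0.05,"ty":-0.045,"tz":0.025,"turn":0},{"claw":0.2,"tx":-0.05,"ty":-0.065,"tz":0.045,"turn":0},{"claw":0.2,"tx":-0.05,"ty":-0.08,"tz":0.07,"turn":0},{"claw":0.2,"tx":-0.05,"ty":-0.09,"tz":0.095,"turn":0},{"claw":0.2,"tx":-0.05,"ty":-0.1,"tz":0.12,"turn":0},{"claw":0.2,"tx":-0.05,"ty":-0.11,"tz":0.14,"turn":0},{"claw":0.2,"tx":-0.05,"ty":-0.13,"tz":0.148,"turn":0},{"claw":0.2,"tx":-0.05,"ty":-0.155,"tz":0.148,"turn":0},{"claw":0.2,"tx":-0.05,"ty":-0.175,"tz":0.148,"turn":0}]'
python3 -m handwheel '[{"claw":0.2,"tx":0,"ty":-0.012,"tz":0,"turn":0},{"claw":0.2,"tx":0,"ty":-0.02,"tz":0,"turn":0},{"claw":0.2,"tx":0,"ty":-0.02,"tz":0,"turn":0},{"claw":0.2,"tx":0,"ty":-0.02,"tz":0,"turn":0}]'
python3 - <<'E'
from h import *
from cell import vision
go(.6608,-.0326,.102)
s=vision.snapshot("side"); crop(s,260,110,360,260,5,"sj")
E
```

```text
clock: 9.92
tool_pos: [0.6407, -0.0319, 0.1464]
eef_rot: [0.5, -0.499, 0.501, 0.5]
force: [0.3, 0.1, 0.1]
finger_gap: 0.0522
clock: 10.25
tool_pos: [0.6596, -0.0328, 0.1461]
eef_rot: [0.5, -0.499, 0.501, 0.5]
force: [0.2, 0.4, -1.0]
finger_gap: 0.0524
clk 10.25 pos [ 0.6596 -0.0328  0.1461] gap 0.0524 F [ 0.2  0.4 -1. ] joints [ 0.19  0.52  0.23 -0.   -1.28 -0.19]
ty axis ang 3.1393 shift tx,ty,tz [ 0.044  -0.0013  0.0002]
```

View pics/sj.png

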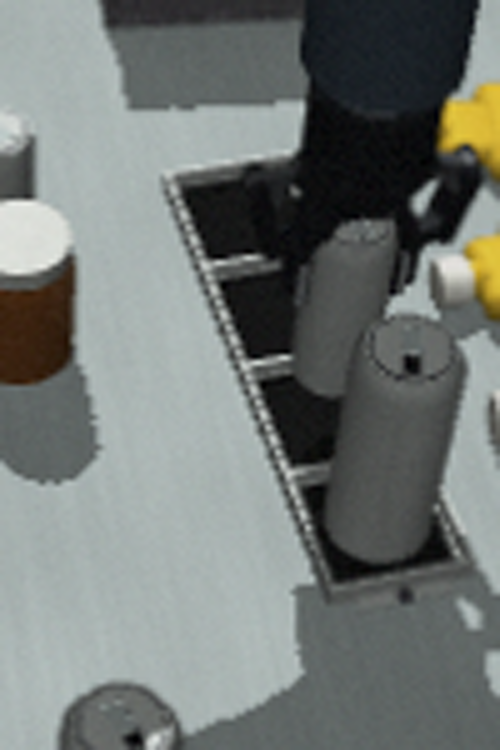

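```bash
python3 -m handwheel '[{"claw":0.2,"tx":0.01,"ty":-0.001,"tz":0,"turn":0},{"claw":0.2,"tx":0.02,"ty":-0.001,"tz":0,"turn":0},{"claw":0.2,"tx":0.03,"ty":-0.001,"tz":0,"turn":0},{"claw":0.2,"tx":0.037,"ty":-0.001,"tz":0,"turn":0},{"claw":0.2,"tx":0.041,"ty":-0.001,"tz":0,"turn":0},{"claw":0.2,"tx":0.044,"ty":-0.001,"tz":0,"turn":0},{"claw":0.2,"tx":0.044,"ty":-0.001,"tz":0,"turn":0},{"claw":0.2,"tx":0.044,"ty":-0.001,"tz":0,"turn":0}]'
python3 -m handwheel '[{"claw":-0.2,"tx":0,"ty":0,"tz":0,"turn":0},{"claw":-0.4,"tx":0,"ty":0,"tz":0,"turn":0},{"claw":-0.6,"tx":0,"ty":0,"tz":0,"turn":0},{"claw":-0.8,"tx":0,"ty":0,"tz":0,"turn":0},{"claw":-1,"tx":0,"ty":0,"tz":0,"turn":0},{"claw":-1,"tx":0,"ty":0,"tz":0,"turn":0},{"claw":-1,"tx":-0.01,"ty":0,"tz":0,"turn":0},{"claw":-1,"tx":-0.03,"ty":0,"tz":0,"turn":0},{"claw":-1,"tx":-0.055,"ty":0,"tz":0,"turn":0},{"claw":-1,"tx":-0.085,"ty":0,"tz":0,"turn":0},{"claw":-1,"tx":-0.115,"ty":0,"tz":0,"turn":0},{"claw":-1,"tx":-0.13,"ty":0,"tz":0,"turn":0}]'
python3 - <<'E'
from h import *
from cell import vision
go(.4782,-.3075,.22)
s=vision.snapshot("side"); crop(s,250,110,380,260,5,"sk")
E
```

```text
clock: 10.97
tool_pos: [0.6614, -0.0329, 0.1034]
eef_rot: [0.5, -0.5, 0.5, 0.499]
force: [0.6, -1.2, 0.4]
finger_gap: 0.052
clock: 11.97
tool_pos: [0.6624, -0.0333, 0.239]
eef_rot: [0.502, -0.501, 0.499, 0.498]
force: [1.0, -0.1, 1.6]
finger_gap: 0.0855
clk 11.97 pos [ 0.6624 -0.0333  0.239 ] gap 0.0855 F [ 1.  -0.1  1.6] joints [ 0.19  0.49  0.4   0.   -1.48 -0.19]
ty axis ang 3.1398 shift tx,ty,tz [ 0.0179  0.1838 -0.2745]
```

View pics/sk.png

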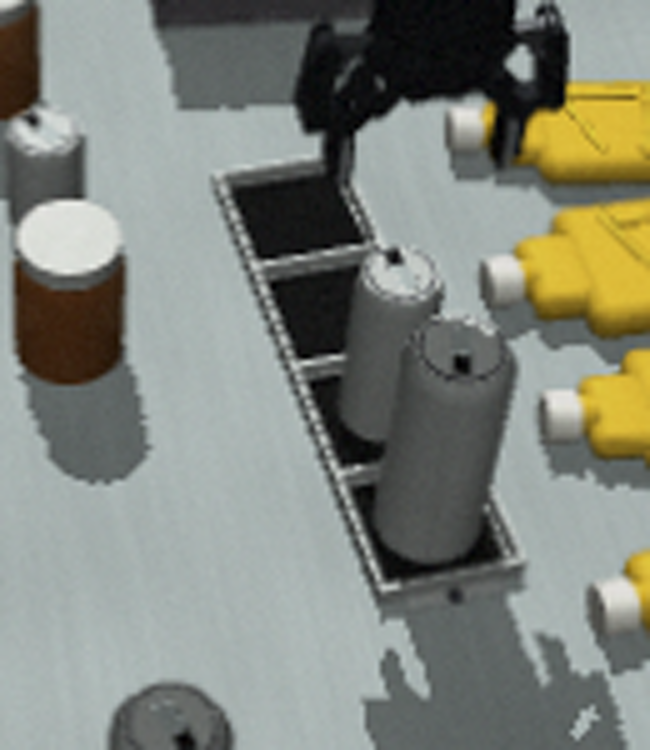

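```bash
python3 -m handwheel '[{"claw":-1,"tx":0,"ty":0.01,"tz":-0.015,"turn":0},{"claw":-1,"tx":0,"ty":0.03,"tz":-0.04,"turn":0},{"claw":-1,"tx":0,"ty":0.05,"tz":-0.07,"turn":0},{"claw":-1,"tx":0,"ty":0.07,"tz":-0.1,"turn":0},{"claw":-1,"tx":0,"ty":0.09,"tz":-0.13,"turn":0},{"claw":-1,"tx":0,"ty":0.11,"tz":-0.165,"turn":0},{"claw":-1,"tx":0,"ty":0.13,"tz":-0.195,"turn":0},{"claw":-1,"tx":0,"ty":0.15,"tz":-0.225,"turn":0},{"claw":-1,"tx":0,"ty":0.17,"tz":-0.255,"turn":0},{"claw":-1,"tx":0,"ty":0.184,"tz":-0.275,"turn":0},{"claw":-1,"tx":0,"ty":0.184,"tz":-0.275,"turn":0},{"claw":-1,"tx":0,"ty":0.184,"tz":-0.275,"turn":0}]'
python3 - <<'E'
from h import *
from cell import vision
go(.4782,-.3075,.076)
s=vision.snapshot("top"); c=cam(s)
for u,v,z in((583,257,0.005),(652,244,.11),(588,252,.05)): print(onz(c,(u+.5)*.64-.5,(v+.5)*.64-.5,z).round(3))
s=vision.snapshot("side"); crop(s,225,180,385,340,4,"sl")
E
```

```text
clock: 13.02
tool_pos: [0.4759, -0.3085, 0.2339]
eef_rot: [0.501, -0.499, 0.501, 0.499]
force: [0.4, 0.5, -0.2]
finger_gap: 0.0854
clk 13.02 pos [ 0.4759 -0.3085  0.2339] gap 0.0854 F [ 0.4  0.5 -0.2] joints [-0.3   0.3   0.11  0.   -1.38  0.3 ]
ty axis ang 3.1371 shift tx,ty,tz [ 0.1579 -0.0022  0.0011]
[ 0.558 -0.376  0.005]
[ 0.562 -0.483  0.11 ]
[ 0.559 -0.374  0.05 ]
```

View pics/sl.png

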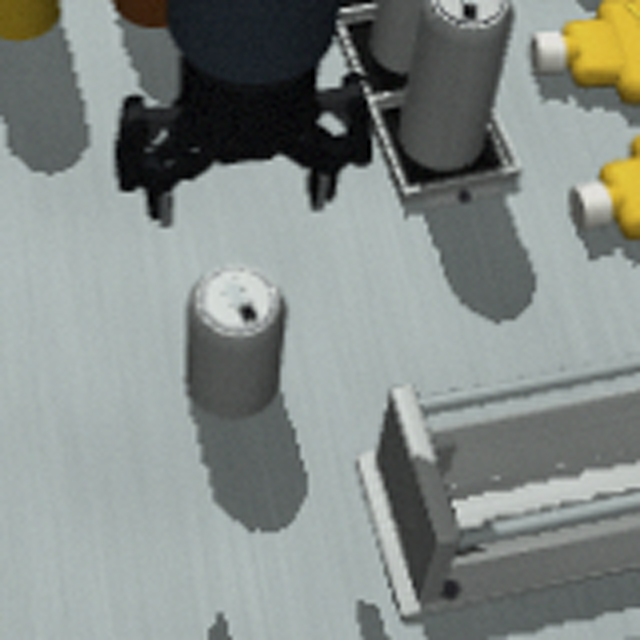

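```bash
python3 -m handwheel '[{"claw":-1,"tx":0.02,"ty":-0.003,"tz":0.001,"turn":0},{"claw":-1,"tx":0.05,"ty":-0.003,"tz":0.001,"turn":0},{"claw":-1,"tx":0.08,"ty":-0.003,"tz":0.001,"turn":0},{"claw":-1,"tx":0.1,"ty":-0.003,"tz":0.001,"turn":0},{"claw":-1,"tx":0.115,"ty":-0.003,"tz":0.001,"turn":0},{"claw":-1,"tx":0.13,"ty":-0.003,"tz":0.001,"turn":0},{"claw":-1,"tx":0.14,"ty":-0.003,"tz":0.001,"turn":0},{"claw":-1,"tx":0.15,"ty":-0.003,"tz":0.001,"turn":0},{"claw":-1,"tx":0.157,"ty":-0.003,"tz":0.001,"turn":0},{"claw":-1,"tx":0.157,"ty":-0.003,"tz":0.001,"turn":0},{"claw":-1,"tx":0.157,"ty":-0.003,"tz":0.001,"turn":0}]'
python3 - <<'E'
from h import *
from cell import vision
go(.479,-.3075,.076)
s=vision.snapshot("side"); crop(s,235,200,335,300,6,"sm")
E
```

```text
clock: 14.03
tool_pos: [0.48, -0.3064, 0.0765]
eef_rot: [0.5, -0.5, 0.5, 0.5]
force: [1.1, -0.4, 0.4]
finger_gap: 0.0854
clk 14.03 pos [ 0.48   -0.3064  0.0765] gap 0.0854 F [ 1.1 -0.4  0.4] joints [-0.29  0.41 -0.15  0.   -1.01  0.29]
ty axis ang 3.14 shift tx,ty,tz [ 0.0005  0.001  -0.0011]
```

View pics/sm.png

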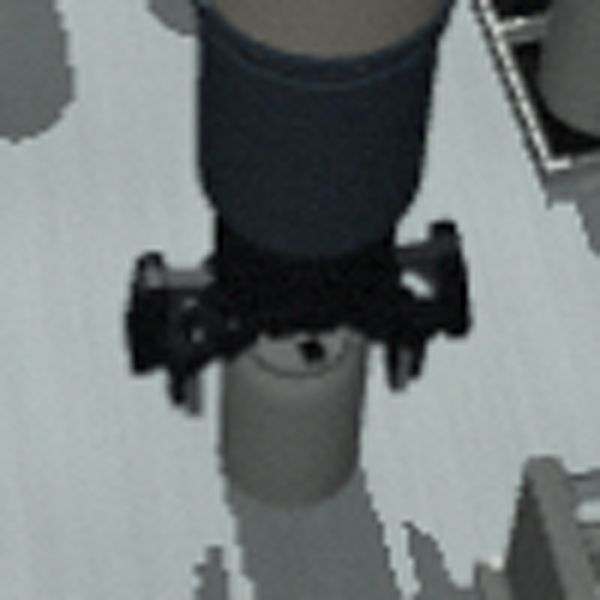

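Well centred between the fingers (gaps about 20 px either side). Closing.

```bash
python3 -m handwheel '[{"claw":-0.6,"tx":0,"ty":0,"tz":-0.001,"turn":0},{"claw":-0.55,"tx":0,"ty":0,"tz":-0.001,"turn":0},{"claw":-0.5,"tx":0,"ty":0,"tz":-0.001,"turn":0},{"claw":-0.4,"tx":0,"ty":0,"tz":-0.001,"turn":0},{"claw":-0.3,"tx":0,"ty":0,"tz":-0.001,"turn":0},{"claw":0,"tx":0,"ty":0,"tz":-0.001,"turn":0},{"claw":0,"tx":0,"ty":0,"tz":-0.001,"turn":0},{"claw":0,"tx":0,"ty":0,"tz":-0.001,"turn":0}]' 20
python3 - <<'E'
from h import *
go(.6521,.0572,.13)
E
```

```text
clock: 14.75
tool_pos: [0.4802, -0.308, 0.0773]
eef_rot: [0.501, -0.5, 0.5, 0.499]
force: [-1.6, 0.1, 6.0]
finger_gap: 0.066
clk 14.75 pos [ 0.4802 -0.308   0.0773] gap 0.066 F [-1.6  0.1  6. ] joints [-0.3   0.41 -0.14  0.   -1.01  0.29]
ty axis ang 3.1398 shift tx,ty,tz [-0.0529 -0.1714  0.3654]
```

```bash
python3 -m handwheel '[{"claw":0,"tx":-0.015,"ty":0,"tz":0,"turn":0},{"claw":0,"tx":-0.035,"ty":-0.005,"tz":0.005,"turn":0},{"claw":0,"tx":-0.055,"ty":-0.02,"tz":0.02,"turn":0},{"claw":0,"tx":-0.06,"ty":-0.035,"tz":0.045,"turn":0},{"claw":0,"tx":-0.06,"ty":-0.05,"tz":0.07,"turn":0},{"claw":0,"tx":-0.06,"ty":-0.065,"tz":0.1,"turn":0},{"claw":0,"tx":-0.06,"ty":-0.075,"tz":0.13,"turn":0},{"claw":0,"tx":-0.06,"ty":-0.08,"tz":0.16,"turn":0},{"claw":0,"tx":-0.06,"ty":-0.08,"tz":0.19,"turn":0},{"claw":0,"tx":-0.06,"ty":-0.08,"tz":0.22,"turn":0},{"claw":0,"tx":-0.06,"ty":-0.08,"tz":0.25,"turn":0},{"claw":0,"tx":-0.06,"ty":-0.08,"tz":0.275,"turn":0}]'
python3 -m handwheel '[{"claw":0,"tx":0,"ty":0,"tz":0.03,"turn":0},{"claw":0,"tx":0,"ty":0,"tz":0.055,"turn":0},{"claw":0,"tx":0,"ty":-0.005,"tz":0.08,"turn":0},{"claw":0,"tx":0,"ty":-0.025,"tz":0.09,"turn":0},{"claw":0,"tx":0,"ty":-0.05,"tz":0.09,"turn":0},{"claw":0,"tx":0,"ty":-0.075,"tz":0.09,"turn":0},{"claw":0,"tx":0,"ty":-0.09,"tz":0.09,"turn":0},{"claw":0,"tx":0,"ty":-0.091,"tz":0.09,"turn":0},{"claw":0,"tx":0,"ty":-0.091,"tz":0.09,"turn":0},{"claw":0,"tx":0,"ty":-0.091,"tz":0.09,"turn":0}]'
python3 - <<'E'
from h import *
from cell import vision
go(.6521,.0572,.081)
s=vision.snapshot("side"); crop(s,250,90,370,240,5,"sn")
E
```

```text
clock: 15.75
tool_pos: [0.5598, -0.0306, 0.1359]
eef_rot: [0.5, -0.499, 0.5, 0.5]
force: [0.6, -0.3, 0.4]
finger_gap: 0.0657
clock: 16.58
tool_pos: [0.6508, 0.0572, 0.1358]
eef_rot: [0.5, -0.499, 0.501, 0.5]
force: [-0.1, 0.6, 0.3]
finger_gap: 0.0656
clk 16.58 pos [0.6508 0.0572 0.1358] gap 0.0656 F [-0.1  0.6  0.3] joints [ 0.33  0.51  0.19 -0.   -1.24 -0.33]
ty axis ang 3.1394 shift tx,ty,tz [ 0.0548 -0.0014  0.    ]
```

View pics/sn.png

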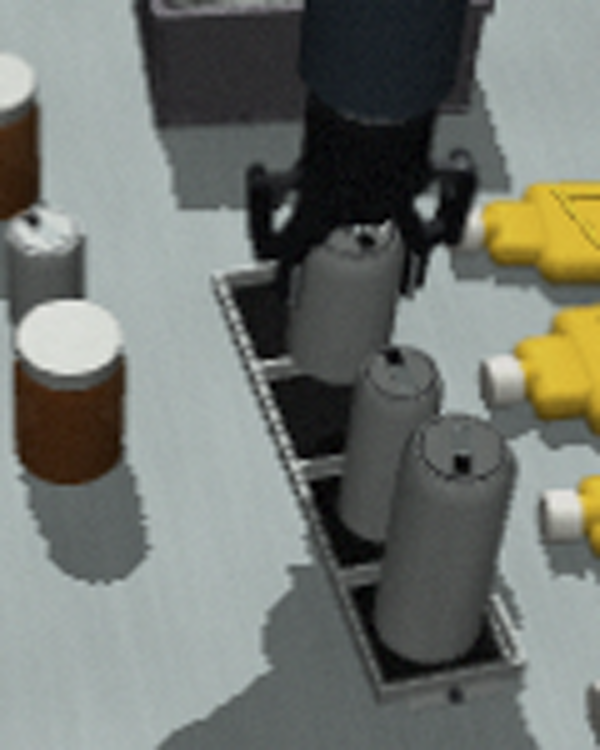

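```bash
python3 -m handwheel '[{"claw":0,"tx":0.01,"ty":-0.001,"tz":0,"turn":0},{"claw":0,"tx":0.02,"ty":-0.001,"tz":0,"turn":0},{"claw":0,"tx":0.03,"ty":-0.001,"tz":0,"turn":0},{"claw":0,"tx":0.04,"ty":-0.001,"tz":0,"turn":0},{"claw":0,"tx":0.047,"ty":-0.001,"tz":0,"turn":0},{"claw":0,"tx":0.051,"ty":-0.001,"tz":0,"turn":0},{"claw":0,"tx":0.054,"ty":-0.001,"tz":0,"turn":0},{"claw":0,"tx":0.054,"ty":-0.001,"tz":0,"turn":0},{"claw":0,"tx":0.054,"ty":-0.001,"tz":0,"turn":0}]'
python3 -m handwheel '[{"claw":-0.5,"tx":0,"ty":0,"tz":0,"turn":0},{"claw":-0.65,"tx":0,"ty":0,"tz":0,"turn":0},{"claw":-0.8,"tx":0,"ty":0,"tz":0,"turn":0},{"claw":-1,"tx":0,"ty":0,"tz":0,"turn":0},{"claw":-1,"tx":0,"ty":0,"tz":0,"turn":0},{"claw":-1,"tx":0,"ty":0,"tz":0,"turn":0},{"claw":-1,"tx":-0.01,"ty":0,"tz":0,"turn":0},{"claw":-1,"tx":-0.03,"ty":0,"tz":0,"turn":0},{"claw":-1,"tx":-0.055,"ty":0,"tz":0,"turn":0},{"claw":-1,"tx":-0.08,"ty":0,"tz":0,"turn":0},{"claw":-1,"tx":-0.105,"ty":0,"tz":0,"turn":0},{"claw":-1,"tx":-0.12,"ty":0,"tz":0,"turn":0}]'
python3 - <<'E'
from h import *
from cell import vision
go(.474,.1674,.2)
s=vision.snapshot("side"); crop(s,230,90,370,240,5,"so")
E
```

```text
clock: 17.38
tool_pos: [0.6527, 0.0571, 0.0825]
eef_rot: [0.501, -0.5, 0.5, 0.499]
force: [-0.1, -0.4, -0.8]
finger_gap: 0.0654
clock: 18.38
tool_pos: [0.6534, 0.057, 0.2067]
eef_rot: [0.502, -0.501, 0.499, 0.498]
force: [0.5, -0.2, 0.8]
finger_gap: 0.0853
clk 18.38 pos [0.6534 0.057  0.2067] gap 0.0853 F [ 0.5 -0.2  0.8] joints [ 0.33  0.48  0.31  0.   -1.4  -0.33]
ty axis ang 3.1398 shift tx,ty,tz [0.0059 0.1796 0.1101]
```

View pics/so.png

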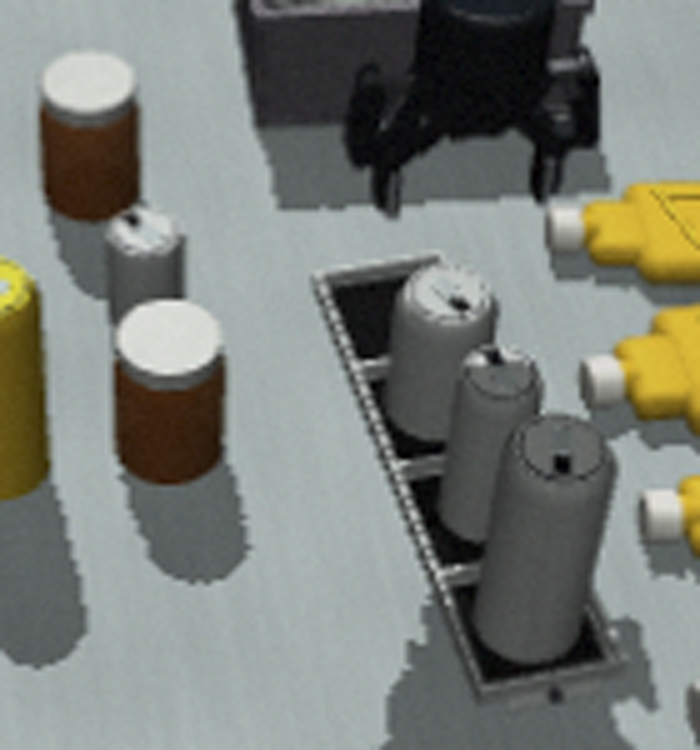

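```bash
python3 -m handwheel '[{"claw":-1,"tx":0,"ty":0.015,"tz":0.01,"turn":0},{"claw":-1,"tx":0,"ty":0.035,"tz":0.02,"turn":0},{"claw":-1,"tx":0,"ty":0.06,"tz":0.035,"turn":0},{"claw":-1,"tx":0,"ty":0.085,"tz":0.05,"turn":0},{"claw":-1,"tx":0,"ty":0.11,"tz":0.065,"turn":0},{"claw":-1,"tx":0,"ty":0.135,"tz":0.08,"turn":0},{"claw":-1,"tx":0,"ty":0.16,"tz":0.1,"turn":0},{"claw":-1,"tx":0,"ty":0.175,"tz":0.11,"turn":0},{"claw":-1,"tx":0,"ty":0.18,"tz":0.11,"turn":0},{"claw":-1,"tx":0,"ty":0.18,"tz":0.11,"turn":0},{"claw":-1,"tx":0,"ty":0.18,"tz":0.11,"turn":0}]'
python3 - <<'E'
from h import *
go(.474,.1674,.052)
E
```

```text
clock: 19.35
tool_pos: [0.473, 0.1673, 0.2029]
eef_rot: [0.501, -0.5, 0.5, 0.499]
force: [0.5, -0.2, -0.1]
finger_gap: 0.0855
clk 19.35 pos [0.473  0.1673 0.2029] gap 0.0855 F [ 0.5 -0.2 -0.1] joints [ 0.65  0.18 -0.12  0.   -1.27 -0.65]
ty axis ang 3.14 shift tx,ty,tz [ 0.1509 -0.0008  0.    ]
```

```bash
python3 -m handwheel '[{"claw":-1,"tx":0.02,"ty":-0.001,"tz":0,"turn":0},{"claw":-1,"tx":0.05,"ty":-0.001,"tz":0,"turn":0},{"claw":-1,"tx":0.075,"ty":-0.001,"tz":0,"turn":0},{"claw":-1,"tx":0.095,"ty":-0.001,"tz":0,"turn":0},{"claw":-1,"tx":0.11,"ty":-0.001,"tz":0,"turn":0},{"claw":-1,"tx":0.125,"ty":-0.001,"tz":0,"turn":0},{"claw":-1,"tx":0.137,"ty":-0.001,"tz":0,"turn":0},{"claw":-1,"tx":0.145,"ty":-0.001,"tz":0,"turn":0},{"claw":-1,"tx":0.15,"ty":-0.001,"tz":0,"turn":0},{"claw":-1,"tx":0.15,"ty":-0.001,"tz":0,"turn":0},{"claw":-1,"tx":0.15,"ty":-0.001,"tz":0,"turn":0}]'
python3 - <<'E'
from h import *
from cell import vision
go(.474,.1674,.052)
s=vision.snapshot("side"); crop(s,210,70,310,190,6,"sp")
E
```

```text
clock: 20.27
tool_pos: [0.4742, 0.1674, 0.0525]
eef_rot: [0.501, -0.5, 0.501, 0.499]
force: [0.1, 0.1, -0.1]
finger_gap: 0.0853
clk 20.27 pos [0.4742 0.1674 0.0525] gap 0.0853 F [ 0.1  0.1 -0.1] joints [ 0.65  0.33 -0.35  0.   -0.89 -0.65]
ty axis ang 3.1392 shift tx,ty,tz [0.0005 0.0002 0.    ]
```

View pics/sp.png

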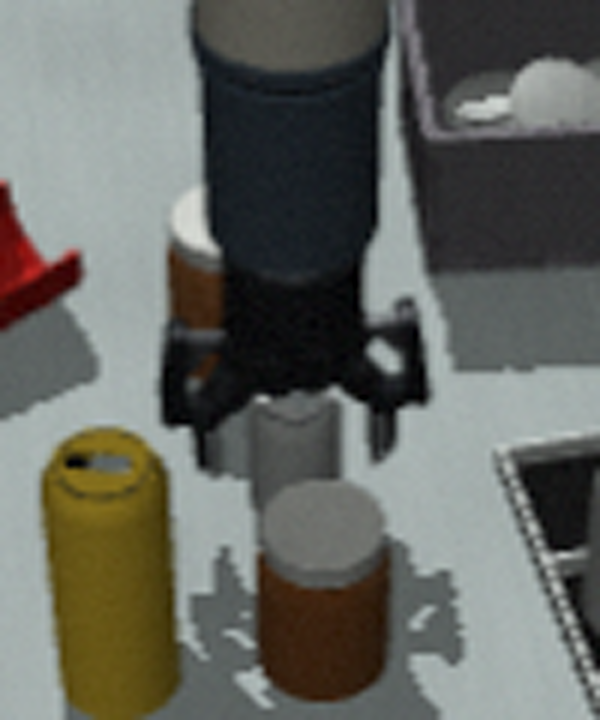

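```bash
python3 -m handwheel '[{"claw":-0.3,"tx":0,"ty":0,"tz":0,"turn":0},{"claw":-0.25,"tx":0,"ty":0,"tz":0,"turn":0},{"claw":-0.2,"tx":0,"ty":0,"tz":0,"turn":0},{"claw":-0.15,"tx":0,"ty":0,"tz":0,"turn":0},{"claw":-0.1,"tx":0,"ty":0,"tz":0,"turn":0},{"claw":0.2,"tx":0,"ty":0,"tz":0,"turn":0},{"claw":0.2,"tx":0,"ty":0,"tz":0,"turn":0},{"claw":0.2,"tx":0,"ty":0,"tz":0,"turn":0},{"claw":0.2,"tx":0,"ty":0,"tz":0,"turn":0}]' 20
python3 - <<'E'
from h import *
go(.6439,.1469,.115)
E
```

```text
clock: 21.07
tool_pos: [0.474, 0.1677, 0.0528]
eef_rot: [0.501, -0.5, 0.5, 0.499]
force: [-2.4, 0.9, 4.6]
finger_gap: 0.0521
clk 21.07 pos [0.474  0.1677 0.0528] gap 0.0521 F [-2.4  0.9  4.6] joints [ 0.65  0.32 -0.35  0.   -0.89 -0.65]
ty axis ang 3.1399 shift tx,ty,tz [-0.062  -0.17   -0.0205]
```

```bash
python3 -m handwheel '[{"claw":0.2,"tx":-0.015,"ty":0,"tz":0,"turn":0},{"claw":0.2,"tx":-0.035,"ty":0,"tz":0,"turn":0},{"claw":0.2,"tx":-0.05,"ty":-0.015,"tz":0,"turn":0},{"claw":0.2,"tx":-0.055,"ty":-0.035,"tz":-0.005,"turn":0},{"claw":0.2,"tx":-0.055,"ty":-0.06,"tz":-0.01,"turn":0},{"claw":0.2,"tx":-0.055,"ty":-0.085,"tz":-0.015,"turn":0},{"claw":0.2,"tx":-0.055,"ty":-0.11,"tz":-0.02,"turn":0},{"claw":0.2,"tx":-0.055,"ty":-0.135,"tz":-0.02,"turn":0},{"claw":0.2,"tx":-0.055,"ty":-0.155,"tz":-0.02,"turn":0},{"claw":0.2,"tx":-0.055,"ty":-0.17,"tz":-0.02,"turn":0},{"claw":0.2,"tx":-0.055,"ty":-0.17,"tz":-0.02,"turn":0},{"claw":0.2,"tx":-0.055,"ty":-0.17,"tz":-0.02,"turn":0}]'
python3 - <<'E'
from h import *
from cell import vision
go(.6439,.1469,.0565)
s=vision.snapshot("side"); crop(s,240,80,370,220,5,"sq")
E
```

```text
clock: 22.07
tool_pos: [0.6435, 0.1469, 0.106]
eef_rot: [0.5, -0.499, 0.501, 0.5]
force: [-0.4, -0.2, -0.7]
finger_gap: 0.052
clk 22.07 pos [0.6435 0.1469 0.106 ] gap 0.052 F [-0.4 -0.2 -0.7] joints [ 0.46  0.55  0.16 -0.   -1.19 -0.46]
ty axis ang 3.1388 shift tx,ty,tz [ 0.0495 -0.0005 -0.    ]
```

View pics/sq.png

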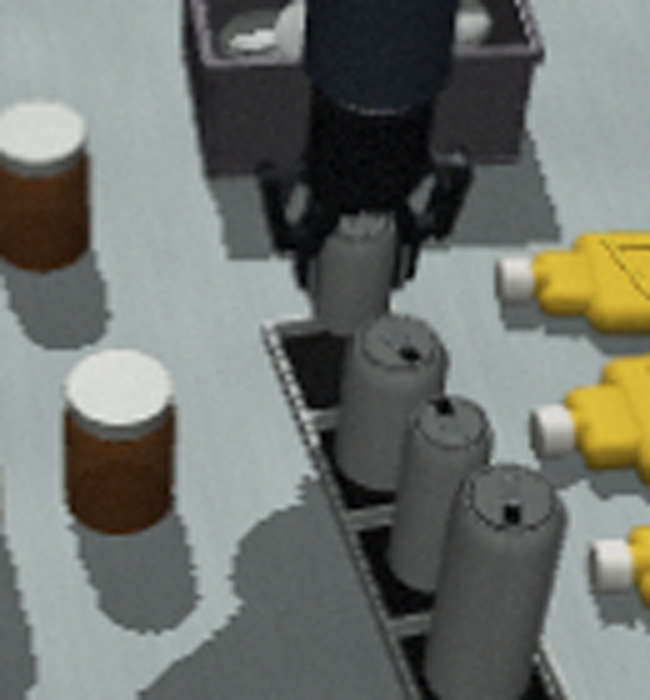

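```bash
python3 -m handwheel '[{"claw":0.2,"tx":0.01,"ty":0,"tz":0,"turn":0},{"claw":0.2,"tx":0.02,"ty":0,"tz":0,"turn":0},{"claw":0.2,"tx":0.03,"ty":0,"tz":0,"turn":0},{"claw":0.2,"tx":0.038,"ty":0,"tz":0,"turn":0},{"claw":0.2,"tx":0.044,"ty":0,"tz":0,"turn":0},{"claw":0.2,"tx":0.047,"ty":0,"tz":0,"turn":0},{"claw":0.2,"tx":0.049,"ty":0,"tz":0,"turn":0},{"claw":0.2,"tx":0.049,"ty":0,"tz":0,"turn":0},{"claw":0.2,"tx":0.049,"ty":0,"tz":0,"turn":0}]'
python3 -m handwheel '[{"claw":-0.2,"tx":0,"ty":0,"tz":0,"turn":0},{"claw":-0.4,"tx":0,"ty":0,"tz":0,"turn":0},{"claw":-0.6,"tx":0,"ty":0,"tz":0,"turn":0},{"claw":-0.8,"tx":0,"ty":0,"tz":0,"turn":0},{"claw":-1,"tx":0,"ty":0,"tz":0,"turn":0},{"claw":-1,"tx":0,"ty":0,"tz":0,"turn":0},{"claw":-1,"tx":-0.01,"ty":0,"tz":0,"turn":0},{"claw":-1,"tx":-0.03,"ty":0,"tz":0,"turn":0},{"claw":-1,"tx":-0.055,"ty":0,"tz":0,"turn":0},{"claw":-1,"tx":-0.085,"ty":0,"tz":0,"turn":0},{"claw":-1,"tx":-0.115,"ty":0,"tz":0,"turn":0},{"claw":-1,"tx":-0.15,"ty":0,"tz":0,"turn":0}]'
python3 -m handwheel '[{"claw":-1,"tx":0,"ty":0.03,"tz":0,"turn":0},{"claw":-1,"tx":0,"ty":0.06,"tz":0,"turn":0},{"claw":-1,"tx":-0.01,"ty":0.09,"tz":0.01,"turn":0},{"claw":-1,"tx":-0.03,"ty":0.12,"tz":0.03,"turn":0},{"claw":-1,"tx":-0.05,"ty":0.15,"tz":0.05,"turn":0},{"claw":-1,"tx":-0.07,"ty":0.18,"tz":0.07,"turn":0},{"claw":-1,"tx":-0.08,"ty":0.21,"tz":0.09,"turn":0},{"claw":-1,"tx":-0.08,"ty":0.23,"tz":0.11,"turn":0},{"claw":-1,"tx":-0.08,"ty":0.23,"tz":0.12,"turn":0},{"claw":-1,"tx":-0.08,"ty":0.23,"tz":0.12,"turn":0},{"claw":-1,"tx":-0.08,"ty":0.23,"tz":0.12,"turn":0}]'
python3 - <<'E'
from h import *
from cell import vision
go(.5,.2,.2)
s=vision.snapshot("top"); crop(s,185,100,325,170,5,"t9"); cv2.imwrite("pics/top9.png",cv2.resize(s["color"][:,:,::-1],(800,600)))
s=vision.snapshot("side"); crop(s,220,70,380,240,4,"s9")
E
```

```text
clock: 22.87
tool_pos: [0.6439, 0.1472, 0.0586]
eef_rot: [0.501, -0.5, 0.5, 0.499]
force: [0.5, -0.6, 0.3]
finger_gap: 0.0521
clock: 23.87
tool_pos: [0.6429, 0.1469, 0.2097]
eef_rot: [0.5, -0.499, 0.501, 0.5]
force: [0.4, -0.1, -0.5]
finger_gap: 0.0853
clock: 24.78
tool_pos: [0.4138, 0.2678, 0.2887]
eef_rot: [0.5, -0.5, 0.5, 0.5]
force: [0.1, 0.6, 0.4]
finger_gap: 0.0855
clk 24.78 pos [0.4138 0.2678 0.2887] gap 0.0855 F [0.1 0.6 0.4] joints [ 0.89  0.13  0.04  0.   -1.47 -0.89]
ty axis ang 3.1408 shift tx,ty,tz [ 0.0887 -0.0862 -0.0677]
```

View pics/top9.png

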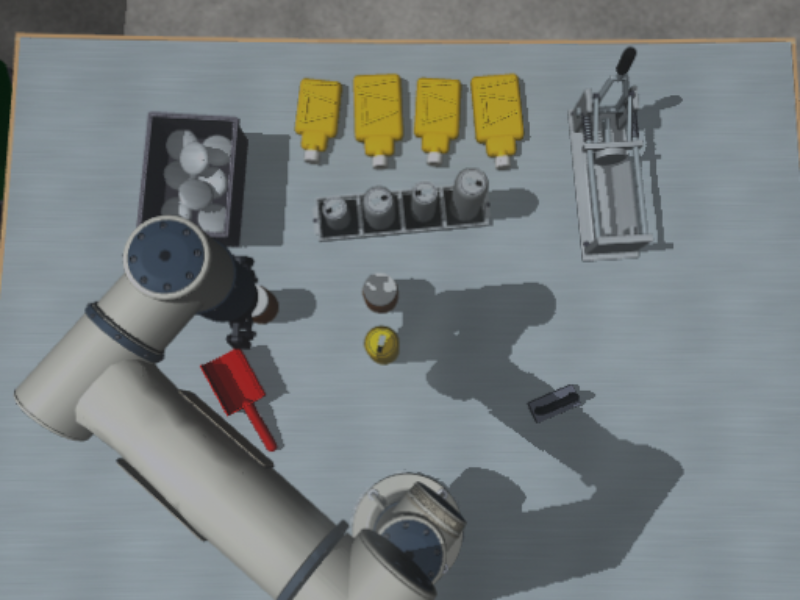

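View pics/t9.png

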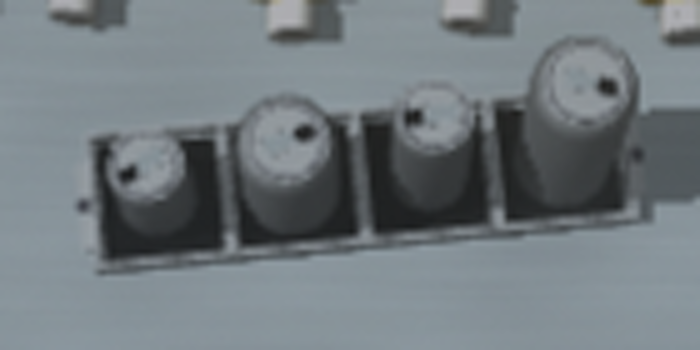

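View pics/s9.png

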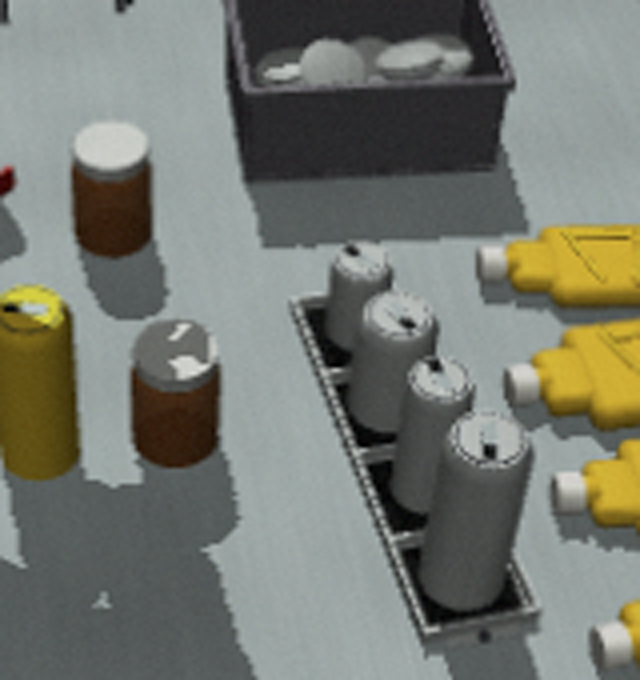

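```bash
python3 - <<'E'
from h import *
from cell import vision,robot
c=cam(vision.snapshot("top")); y=.0941; C=np.array([.6565,.0124]); Q=np.array([[np.cos(y),np.sin(y)],[-np.sin(y),np.cos(y)]])
for k,u,v,z in(('d',149,167,.091),('c',287,140,.115),('b',436,118,.138),('a',588,82,.171)):
    print(k,(Q@(onz(c,(u+.5)/5-.5+185,(v+.5)/5-.5+100,z)[:2]-C)).round(4))
print(robot.read_state()["joint_vel"].round(3)); robot.hand_in()
E
```

```text
d [-0.0036  0.1346]
c [-0.0013  0.046 ]
b [-0.0029 -0.0463]
a [ 0.0005 -0.1368]
[-0.002  0.001 -0.002 -0.001  0.001 -0.003]
the job is handed in; nothing more can be done
```

All four cans are standing in their own pockets, in falling height from the crusher (−y) end: can_a, can_b, can_c, can_d. I handed the job in at about 25 s on the robot's clock, well under the 112 s limit.

**Placement:** the last top picture put each can within about 4 mm of its pocket centre along the tray's x and y. The limit is 19 mm.

**Upright and at rest:** all four look upright in both views. The gripper is open and parked clear of everything, and the joints were at rest.

**Things not to be moved:** the jars, the scoop and the yellow look-alike can appear unmoved in the pictures. I did not measure their positions again.

**Disagreements:** the two cameras differed by up to about 4 mm in x for can_b and can_d before I gripped them. I aimed in between, and both grasps closed at the can's diameter. The first move call was refused because its rows left out "tx"; nothing moved, and I resent it with the value included.

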